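Clamp the wax pot in the sliding-jaw holder

ROBOT

A 6-joint arm with a two-finger parallel gripper is mounted at the origin on the work surface; the furniture and walls round the work are solid. World frame = base frame: x ahead of the robot, y to its left, z up, the work surface at z = 0. Lengths are in m, angles in rad, forces in N, time in s.
With the tool pointing down it reaches from about 0.25 to 0.775 m from the base axis. Payload 4 kg.
Tool frame: the origin (TCP) lies midway between the tips of the shut fingers; the grasp point (between the pads) lies 19 mm behind it (robot.tcp_to_grasp is the distance from the TCP to the grasp point, in m); z points along the fingers, y is the line along which they close (so a half turn about z gives the same grasp; the last joint's range is limited). The gripper opens to 94 mm and grips with 3 to 60 N. Pads are 16 mm wide; open, the fingers measure 119 mm over their backs; the gripper's body (75 mm by 177 mm) begins 78 mm behind the grasp point.
Start: joints at [1.09, 0.087, 1.371, -0, 1.684, -0.103], TCP at [0.203, 0.511, 0.206] pointing down, gripper open.
Joint ranges: [-3.1, 3.1], [-0.76, 2.03], [0.27, 2.55], [-1.08, 4.22], [0.17, 2.65], [-2.57, 2.57]. Speed limits (rad/s): [2.79, 2.79, 3.14, 3.14, 3.14, 3.14].

INTERFACE

Orientations are given as [roll, pitch, yaw] about the fixed x, y, z axes, in that order (R = Rz(yaw) Ry(pitch) Rx(roll)).
In Python, from bench import robot, viewer gives the robot as it stands. The module is installed in compiled form; this text tells all that it offers.
- The arm moves only by the shell command python3 -m handwheel 'ROWS' [OPENING]. ROWS is JSON, a list of rows, each a list of 6 numbers: the shift along the tool's x, y, z in units of 0.2 m (1.0 is 0.2 m), then the turn, a rotation vector about the tool's x, y, z in units of 30 degrees (1.0 is 30 degrees). In form: [[x, y, z, wx, wy, wz], ...]. A call has 1 to 10 rows; each row is the pose to reach, as a shift and turn from the pose commanded when the call began, along the tool's axes at that moment; what a row does not reach only later rows make up. A row lasts 1/12 s, in which the tool goes at most 41.7 mm and 7.16 degrees, less where a joint would pass 70% of its speed; a pose out of reach is approached as far as the arm can. A call with a number of a shift or a turn outside -1 to 1 is refused whole. A call with a gripper value outside its range is refused whole. OPENING is the gripper's target within -1 to 1 (shut at 1, half-way at 0, fully open at -1), set as the call begins (- or left out, the last holds). The fingers move at their own pace and stop on an object; the grip force is fixed at half the most. Time passes only in rows, so rows that repeat a pose let the fingers close. It gives the time, the measured TCP pose, the force, the opening and the grip force at its end, in the units of the state.
- robot.get_obs(): the state, without advancing time (a new reading comes with each control period).
- viewer.snapshot(name): name is "side" or "top" or "wrist"; returns the picture (400x640x3 uint8, red, green, blue); there is no depth.
- viewer.calibration(name): a dict with "fx", "fy", "cx", "cy" (pixels), "R" (3x3) and "t" (3): a world point X has camera coordinates R X + t. Camera axes: x right, y down, z forward; pixel columns grow to the right and rows downward; lengths in m; the calibration is good to about 2 mm. A picture is of the moment at which its call begins: read the wrist's pose just before it. calibration takes no time and is no camera call; for the wrist camera it gives the pose at the moment of the call.
- robot.close_job(): hands the job in; it is judged then, once.
The state is a dict: "time": time; "joint_positions": joint angles; "qvel": joint speeds; "joint_torque": joint torques, N m; "tool_pos": TCP position; "ee_rot": TCP orientation; "wrist_force": force on the tool from outside, world axes, zero at the start; "wrist_torque": the same for the moment, N m; "width": finger opening in m; "finger_force": force on a finger pad.
Only numpy, scipy, OpenCV 4.12 (cv2) and the standard library are available. Lean on these libraries where they do the work, as an engineer would, in place of code of your own. Each camera call takes 0.05 s, during which the arm holds its last target. There are 200 camera calls.

TASK

Clamp the wax pot in the wooden holder so that it cannot slide about while its lid is decorated later: loosen the bar knob on the sliding jaw, slide the jaw along until it gently holds the pot fully home between its own vee and the fixed vee, then tighten the knob fully again so the jaw stays there, and let go. Do not squeeze the pot hard or tip it, and leave the other things around the holder where they are.

Things in the scene. Friction and masses are not known exactly. Their poses are not given: they have to be found in the camera images.
- clamp_base: The holder: plywood plate 330 x 130 mm, 15 mm thick, fixed on the desk. Origin: centre of its underside; x runs along the plate and its track, z up. At the -x end is the fixed vee: two light wood blocks, tops 28 mm above the plate, faces at 45 deg either side of the x axis, open towards +x. The sliding jaw rides on the +x part.
- vee_seat (a point): Point on the plate's upper surface (85 mm from the plate's centre towards -x of the base) where the pot's axis stands when the pot touches both faces of the fixed vee.
- jaw: Sliding jaw: aluminium block carrying a vee of two wood blocks (tops 28 mm above the plate) that opens to -x and faces the fixed vee. Origin: on the plate, where the pot's axis stands when it touches both faces of this vee; the block lies 46 to 100 mm to +x of it, the knob's axis 73 mm. Axes as clamp_base; slides only along x, about 2 N when free, from x = +30 to -100 mm in its frame.
- knob_grip (a point): Centre of the clamp knob's bar on top of the jaw: black bar 56 mm long, 14 wide, 20 tall (72 to 92 mm above the desk), on a 12 mm spindle with 23 mm of free height between the bar and the jaw's collar. The point is on the knob's vertical axis, 82 mm above the desk, and turns with it; x runs along the bar. The jaw may be pushed along by it.
- knob (a joint): Turn of the clamp knob, rad. 0: tightest, at its stop, bar along the track; grows anticlockwise seen from above, to the stop at 1.5. Below 0.7 the screw presses a shoe on the track and friction holds the jaw, ever harder (about 60 N at 0); above 0.7 the jaw is free. Turning takes 0.15 to 0.25 N m; the knob stays where it is left.
- wax_pot: The work: a flat round white pot with its lid on, 90 mm in diameter, 32 mm tall, about 0.12 kg, standing loose on the plate between the fixed vee and the jaw. Origin: centre of its underside.
- paint_1: Bystander: teal paint bottle with white cap, 38 mm in diameter, 105 mm tall, standing loose beside the holder. Origin: centre of its underside.
- masking_tape: Bystander: roll of masking tape lying flat, 98 mm across, 25 mm tall, loose beside the holder. Origin: centre of its underside.
- sanding_block: Bystander: dark foam sanding block, 64 x 98 x 24 mm, lying loose beside the holder. Origin: centre of its underside.

How it is judged:
On the way, in this order (a step that is already met when the one before it is completed fails the run):
1. the knob is loosened (value of joint knob above 0.8 rad), for 0.1 s.
2. the jaw has pushed the pot home into the fixed vee and holds it there (horizontal distance between wax_pot and vee_seat below 0.004 m and horizontal distance between wax_pot and jaw below 0.004 m), for 0.1 s.
At the end, for the whole second after the job is handed in: The pot stands upright and flat on the plate, its axis within 4 mm of the fixed vee's seat and within 4 mm of the jaw's own seat (so both vees hold it); the knob is tight again (below 0.3 rad); pot and jaw are at rest (all of step 2 and value of joint knob below 0.3 rad and z of wax_pot in the frame of clamp_base below 0.018 m and angle between wax_pot's own z axis and vertical below 0.06 rad and linear speed of wax_pot below 0.01 m/s and linear speed of jaw below 0.005 m/s); the robot touches nothing.
It fails at once if the pot is squeezed by the jaw with more than 40 N (contact force between jaw and wax_pot above 40 N).
It fails at once if the pot is tipped (angle between wax_pot's own z axis and vertical above 0.35 rad).
It fails at once if a thing beside the holder is moved by more than 30 mm or the bottle is tipped over (distance of any of paint_1, masking_tape, sanding_block from where it was at the start of the episode above 0.03 m or angle between paint_1's own z axis and vertical above 0.5 rad).
It also fails if it takes over 42 s, if anything falls off the work surface, if the arm or the gripper's body presses on something with over 40 N, if the wrist force passes 120 N, or if a joint passes its speed limit or range.

## Working session

There is one attempt and no reset: what is moved stays moved. The work goes in short steps, Python scripts to look and compute and a shell command to move; the robot and the scene stay as the last step left them, time stands still between calls to the robot, and variables do not carry over. Pictures are saved under pics/ and viewed, at most 10 in all, crops included, and the job is handed in when it is done.

```bash
mkdir -p pics; python3 - <<'E'
from bench import robot, viewer
import cv2,numpy as np
o=robot.get_obs();print(o['time'],o['tool_pos'],o['ee_rot'],o['width'])
for n in("top","side"):
    im=viewer.snapshot(n);cv2.imwrite(f"pics/{n}0.png",im[:,:,::-1]);c=viewer.calibration(n);print(n,c)
E
```

```text
0.0 [0.20263511 0.51072343 0.20431078] [-3.13941710e+00 -2.14022488e-04  2.76376547e+00] 0.09422115469250068
top {'fx': 442.0460073906691, 'fy': 442.0460073906691, 'cx': 317.30022697881066, 'cy': 199.5256043268357, 'R': array([[ 0.01215221, -0.99988844,  0.00868485],
       [-0.99206972, -0.01314291, -0.12499972],
       [ 0.12509992, -0.00709696, -0.99211877]]), 't': array([0.09502449, 0.56471176, 0.86462749])}
side {'fx': 427.3608064316776, 'fy': 427.3608064316776, 'cx': 318.1519605183129, 'cy': 193.94997798934492, 'R': array([[-0.97399364,  0.22633225,  0.01049316],
       [ 0.17922463,  0.79795094, -0.5754588 ],
       [-0.13861791, -0.55861258, -0.81776345]]), 't': array([ 0.52096984, -0.13083773,  1.07067153])}
```

View pics/top0.png

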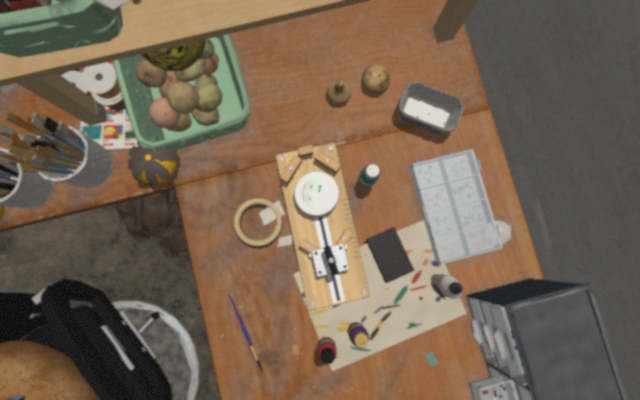

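View pics/side0.png

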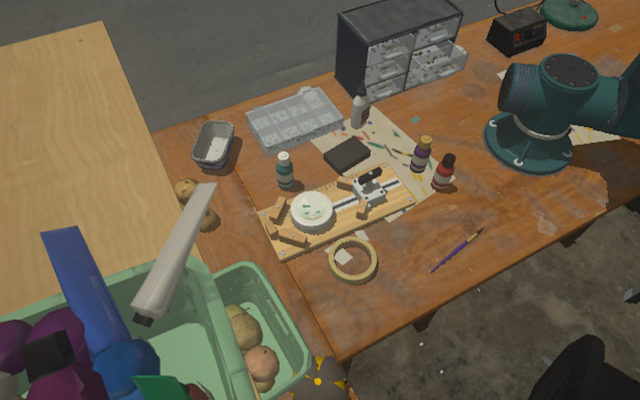

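The top view shows the holder from about (277,153) to (368,300), with the pot at (317,194), the knob near (330,259), the bottle at (369,175), the tape at (258,222) and the sanding block at (389,254). The side view agrees. I'll zoom in and measure.

```bash
cat > h.py <<'E'
import numpy as np,cv2
from bench import robot,viewer
def ray(c,p,z):
    d=c['R'].T@np.array([(p[0]-c['cx'])/c['fx'],(p[1]-c['cy'])/c['fy'],1]);o=-c['R'].T@c['t']
    return o+d*(z-o[2])/d[2]
def proj(c,X):
    q=c['R']@np.asarray(X,float)+c['t'];return np.array([c['fx']*q[0]/q[2]+c['cx'],c['fy']*q[1]/q[2]+c['cy']])
E
python3 - <<'E'
from h import *
t=cv2.imread('pics/top0.png');s=cv2.imread('pics/side0.png')
a=cv2.resize(t[135:315,225:425],None,fx=4,fy=4,interpolation=cv2.INTER_CUBIC)[:600]
a=cv2.resize(t[140:315,260:400],None,fx=3.4,fy=3.4,interpolation=cv2.INTER_CUBIC)
cv2.imwrite('pics/topc.png',a)
cv2.imwrite('pics/sidec.png',cv2.resize(s[155:275,250:430],None,fx=4.4,fy=4.4,interpolation=cv2.INTER_CUBIC))
E
```

```text
(no output)
```

View pics/topc.png

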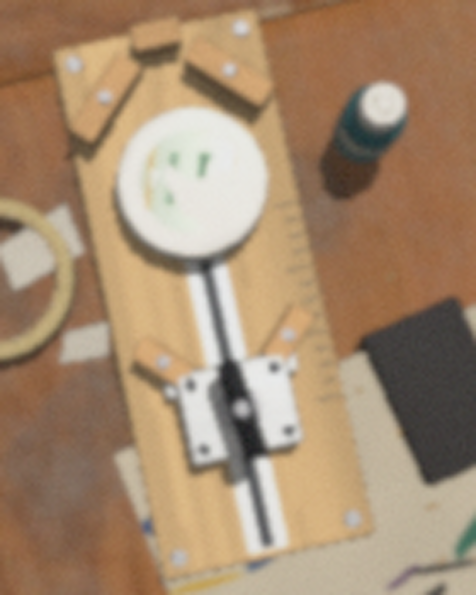

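View pics/sidec.png

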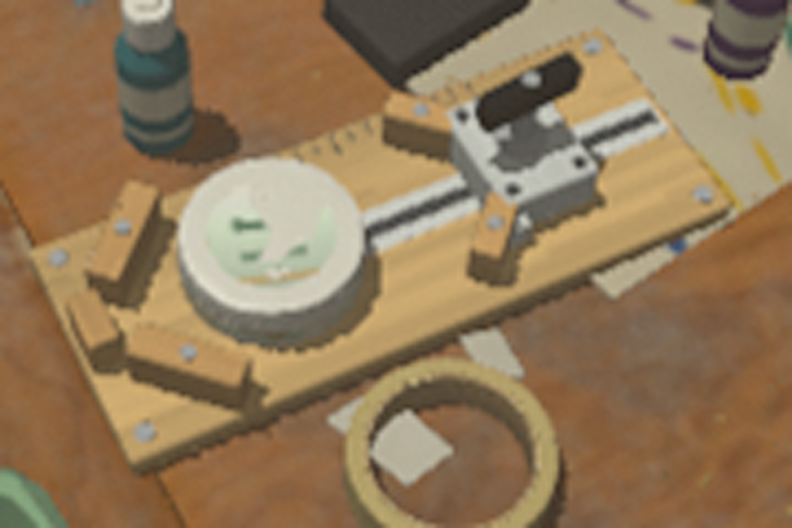

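The crops show the plate's four corners and the knob bar along the track (top crop cap at (241,409), side crop cap at (532,79)). The pot (193,183) sits short of the fixed vee.

```bash
python3 - <<'E'
from h import *
ct=viewer.calibration('top');cs=viewer.calibration('side')
T=lambda p:(p[0]/3.4+260-.35,p[1]/3.4+140-.35)
S=lambda p:(p[0]/4.4+250-.4,p[1]/4.4+155-.4)
P=[ray(ct,T(p),.015) for p in[(55,50),(257,10),(372,530),(167,570)]]
Q=[ray(cs,S(p),.015) for p in[(137,462),(33,252),(600,30),(733,208)]]
for n,A in(('top',P),('side',Q)):
    A=np.array(A)[:,:2];c=A.mean(0);xd=(A[0]+A[1]-A[2]-A[3])/2;yd=(A[0]+A[3]-A[1]-A[2])/2
    print(n,A.round(4).tolist(),'c',c.round(4),'len',np.linalg.norm(xd),np.linalg.norm(yd),'dir -x',np.degrees(np.arctan2(xd[1],xd[0])),np.degrees(np.arctan2(yd[1],yd[0]))-90)
for n,c,f,k,pot in(('top',ct,T,(241,409),(193,183)),('side',cs,S,(532,79),(273,234))):
    print(n,'knob',ray(c,f(k),.092),'pot',ray(c,f(pot),.047))
# bar ends
b=[ray(ct,T(p),.092) for p in[(229,363),(258,455)]];d=b[0]-b[1];print('bar top',np.degrees(np.arctan2(d[1],d[0])),np.linalg.norm(d),(b[0]+b[1])/2)
b=[ray(cs,S(p),.092) for p in[(478,105),(580,58)]];d=b[0]-b[1];print('bar side',np.degrees(np.arctan2(d[1],d[0])),np.linalg.norm(d),(b[0]+b[1])/2)
# two-view knob
def line(c,p):
    d=c['R'].T@np.array([(p[0]-c['cx'])/c['fx'],(p[1]-c['cy'])/c['fy'],1]);return -c['R'].T@c['t'],d/np.linalg.norm(d)
(o1,d1),(o2,d2)=line(ct,T((241,409))),line(cs,S((532,79)))
s=np.linalg.lstsq(np.c_[d1,-d2],o2-o1,rcond=None)[0];print('tri',o1+d1*s[0],o2+d2*s[1])
E
```

```text
top [[0.6607, 0.1906], [0.6879, 0.0656], [0.3712, -0.0053], [0.3465, 0.1166]] c [0.5166 0.0919] len 0.3236471337918476 0.12613171430840134 dir -x 12.926534398943756 11.86706406907851
side [[0.6571, 0.1927], [0.6867, 0.0691], [0.3695, -0.0045], [0.3406, 0.1202]] c [0.5135 0.0944] len 0.3251654706668952 0.12754908223291866 dir -x 12.987522199573258 13.255636732032244
top knob [0.44252311 0.07641937 0.092     ] pot [0.57419333 0.10420308 0.047     ]
side knob [0.44112772 0.0752543  0.092     ] pot [0.57381419 0.10523786 0.047     ]
bar top 18.14263258539107 0.05265537583860416 [0.44263253 0.07507188 0.092     ]
bar side 16.511458018131286 0.057964065957032365 [0.4426979  0.07630501 0.092     ]
tri [0.442545   0.07650322 0.09417917] [0.44186423 0.07682943 0.09417345]
```

```bash
cat >> h.py <<'E'
from scipy.spatial.transform import Rotation as Ro
def go(x,y,z,yaw):
    o=robot.get_obs();A=Ro.from_euler('xyz',o['ee_rot']);B=Ro.from_euler('xyz',[np.pi,0,yaw])
    print('row',(A.inv().apply(np.array([x,y,z])-o['tool_pos'])/.2).round(3),(np.degrees((A.inv()*B).as_rotvec())/30).round(3),'q',o['joint_positions'].round(2),'t',o['time'],'F',np.round(o['wrist_force'],1),np.round(o['wrist_torque'],2))
E
python3 -c "
from h import *
go(.442,.0765,.2,.27)"
```

```text
row [-1.913 -1.577  0.025] [-2.000e-03  5.000e-03  4.763e+00] q [ 1.09  0.09  1.37 -0.    1.68 -0.1 ] t 0.1 F [ 0.4 -1.4 -0.3] [ 0.01 -0.02 -0.01]
```

```bash
python3 -m handwheel '[[-0.15,-0.12,0,0,0,0.15],[-0.3,-0.24,0,0,0,0.3],[-0.45,-0.36,0,0,0,0.5],[-0.6,-0.48,0,0,0,0.7],[-0.75,-0.6,0,0,0,0.85],[-0.9,-0.72,0,0,0,1],[-0.95,-0.79,0,0,0,1],[-0.95,-0.79,0,0,0,1]]' -0.3; python3 -c "
from h import *
go(.442,.0765,.2,.27)"
```

```text
time: 0.77
tool_pos: [0.3221, 0.2913, 0.2052]
ee_rot: [-3.141, 0.001, 2.235]
wrist_force: [0.4, -0.5, 0.3]
width: 0.0611
finger_force: 0.0
row [-1.215 -0.19   0.028] [1.000e-03 3.000e-03 3.753e+00] q [ 0.61 -0.17  1.62 -0.    1.69 -0.06] t 0.7667 F [ 0.4 -0.5  0.3] [-0.06 -0.01  0.01]
```

```bash
python3 -m handwheel '[[-0.2,-0.03,0,0,0,0.2],[-0.4,-0.06,0,0,0,0.4],[-0.6,-0.1,0,0,0,0.6],[-0.8,-0.13,0,0,0,0.8],[-1,-0.16,0,0,0,1],[-1,-0.16,0,0,0,1]]'
python3 -m handwheel '[[0,0,0,0,0,0.24],[0,0,0,0,0,0.48],[0,0,0,0,0,0.72],[0,0,0,0,0,0.96],[0,0,0,0,0,1]]'
python3 -m handwheel '[[0,0,0,0,0,0.24],[0,0,0,0,0,0.48],[0,0,0,0,0,0.72],[0,0,0,0,0,0.96],[0,0,0,0,0,1],[0,0,0,0,0,1]]'; python3 -c "
from h import *
go(.442,.0765,.2,.27)"
```

```text
time: 1.27
tool_pos: [0.4227, 0.1128, 0.2048]
ee_rot: [-3.142, 0.003, 1.706]
wrist_force: [0.7, -0.7, 0.4]
width: 0.0607
finger_force: 0.0
time: 1.68
tool_pos: [0.4198, 0.119, 0.2051]
ee_rot: [-3.14, -0.0, 1.192]
wrist_force: [0.5, 0.1, 0.4]
width: 0.0612
finger_force: 0.0
time: 2.18
tool_pos: [0.42, 0.1184, 0.2053]
ee_rot: [-3.141, 0.0, 0.674]
wrist_force: [-0.4, 0.1, -0.1]
width: 0.0614
finger_force: 0.0
row [-0.045  0.233  0.026] [-0.001  0.     0.772] q [ 0.14 -0.17  1.62  0.    1.69  1.04] t 2.1833 F [-0.4  0.1 -0.1] [-0.    0.12 -0.01]
```

```bash
python3 -m handwheel '[[-0.02,0.12,0,0,0,0.24],[-0.045,0.233,0.02,0,0,0.48],[-0.045,0.233,0.026,0,0,0.72],[-0.045,0.233,0.026,0,0,0.772],[-0.045,0.233,0.026,0,0,0.772],[-0.045,0.233,0.026,0,0,0.772]]'; python3 - <<'E'
from h import *
go(.442,.0765,.2,.27)
c=viewer.calibration('wrist');im=viewer.snapshot('wrist');cv2.imwrite('pics/w1.png',im[:,:,::-1])
print('exp knob px',proj(c,[.442,.0765,.092]),'cam',-c['R'].T@c['t'])
# fit dark bar
g=im.max(2);m=((g<60)*255).astype(np.uint8)
n,l,st,ce=cv2.connectedComponentsWithStats(m)
for i in range(1,n):
    if st[i,4]>150:
        r=cv2.minAreaRect(np.argwhere(l==i)[:,::-1].astype(np.float32));b=cv2.boxPoints(r)
        print(st[i],np.round(r[0]),np.round(r[1]),r[2],ray(c,r[0],.092)[:2])
E
```

```text
time: 2.68
tool_pos: [0.442, 0.0758, 0.2002]
ee_rot: [-3.141, 0.0, 0.269]
wrist_force: [0.9, -0.1, -1.0]
width: 0.0611
finger_force: 0.0
row [ 0.001 -0.003  0.001] [-0.001  0.    -0.002] q [ 0.04 -0.14  1.6   0.    1.68  1.34] t 2.6833 F [ 0.9 -0.1 -1. ] [-0.04  0.17  0.04]
exp knob px [321.24529043 195.06850859] cam [0.52255393 0.09839786 0.37956101]
[432  15  36  40 615] [446.  38.] [40. 27.] 51.95296096801758 [0.59882633 0.01374157]
[416  25  24  37 245] [425.  45.] [36. 19.] 72.07208251953125 [0.58885487 0.02833542]
[ 26  74  38  50 392] [45. 97.] [53. 20.] 53.673179626464844 [0.46379772 0.32902194]
[    0    95   117   222 16003] [ 58. 206.] [221. 116.] 90.0 [0.36575457 0.31472039]
[ 392  148   63   88 3354] [425. 191.] [83. 59.] 83.2901611328125 [ 0.47146266 -0.01631318]
[314 162  17  80 849] [322. 201.] [79. 15.] 86.93350982666016 [0.43624826 0.07397482]
[   25   232   615   168 32807] [332. 316.] [167. 614.] 90.0 [0.31711437 0.03037   ]
[231 368  13  30 170] [238. 383.] [11. 29.] 9.462322235107422 [0.20229888 0.10881092]
[  0 378  19  22 251] [  9. 388.] [18. 21.] 0.0 [0.12474822 0.36010356]
[625 380  15  20 173] [632. 390.] [19. 14.] 90.0 [ 0.31279835 -0.32826448]
[265 394  57   6 235] [293. 396.] [56.  5.] -0.0 [0.19971198 0.04373325]
```

View pics/w1.png

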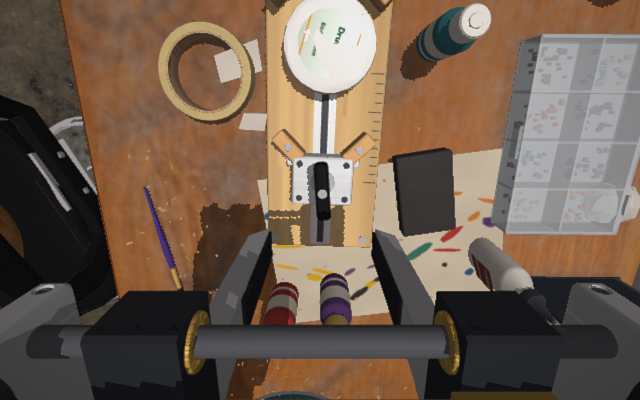

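The wrist view confirms the knob cap at (322,193), against (321,195) predicted, with the bar along the track and the fingers clear. Next I descend and grip.

```bash
python3 -m handwheel '[[0.005,-0.003,0.15,0,0,0],[0.005,-0.003,0.3,0,0,0],[0.005,-0.003,0.45,0,0,0],[0.005,-0.003,0.6,0,0,0],[0.005,-0.003,0.685,0,0,0],[0.005,-0.003,0.685,0,0,0],[0.005,-0.003,0.685,0,0,0]]' && python3 -m handwheel '[[0,0,0,0,0,0],[0,0,0,0,0,0],[0,0,0,0,0,0],[0,0,0,0,0,0],[0,0,0,0,0,0],[0,0,0,0,0,0]]' 1; python3 -c "
from h import *
go(.443,.0765,.063,.27)"
```

```text
time: 3.32
tool_pos: [0.4422, 0.0766, 0.0628]
ee_rot: [-3.141, 0.002, 0.267]
wrist_force: [1.0, -0.6, 0.6]
width: 0.061
finger_force: 0.0
time: 3.82
tool_pos: [0.4432, 0.0763, 0.0638]
ee_rot: [3.141, -0.001, 0.265]
wrist_force: [0.9, -0.1, -0.1]
width: 0.0243
finger_force: 0.0
row [-0.001 -0.001  0.004] [ 0.    -0.002 -0.009] q [ 0.04 -0.06  1.81  0.    1.39  1.35] t 3.8167 F [ 0.9 -0.1 -0.1] [-0.06  0.13 -0.02]
```

```bash
python3 -m handwheel '[[0,0,0,0,0,0],[0,0,0,0,0,0],[0,0,0,0,0,0],[0,0,0,0,0,0]]'; python3 -m handwheel '[[0,0,0,0,0,-0.15],[0,0,0,0,0,-0.3],[0,0,0,0,0,-0.45],[0,0,0,0,0,-0.6],[0,0,0,0,0,-0.8],[0,0,0,0,0,-1]]';python3 -c "
from h import *
go(.443,.0765,.063,.27)"
```

```text
time: 4.15
tool_pos: [0.4432, 0.0757, 0.0634]
ee_rot: [3.14, -0.0, 0.265]
wrist_force: [0.4, -3.1, 1.5]
width: 0.0141
finger_force: 29.6
time: 4.65
tool_pos: [0.443, 0.0757, 0.0634]
ee_rot: [3.141, 0.001, 0.793]
wrist_force: [-0.2, -2.3, 0.3]
width: 0.0138
finger_force: 29.8
row [ 0.003 -0.003  0.002] [0.002 0.001 0.999] q [ 0.04 -0.06  1.81 -0.    1.39  0.82] t 4.65 F [-0.2 -2.3  0.3] [-0.55  0.16 -0.15]
```

```bash
python3 -m handwheel '[[0,0,0,0,0,-0.2],[0,0,0,0,0,-0.4],[0,0,0,0,0,-0.6],[0,0,0,0,0,-0.8],[0,0,0,0,0,-1],[0,0,0,0,0,-1],[0,0,0,0,0,-1]]';python3 - <<'E'
from h import *
u=np.array([np.cos(np.radians(13)),np.sin(np.radians(13))])
p=robot.get_obs()['tool_pos']
for d in(.05,.075,.087,.095):go(*(p[:2]+d*u),p[2],1.315)
E
```

```text
time: 5.23
tool_pos: [0.4429, 0.0758, 0.0634]
ee_rot: [3.141, 0.001, 1.31]
wrist_force: [-0.3, -2.2, 1.6]
width: 0.0136
finger_force: 29.8
row [ 0.117  0.221 -0.   ] [ 0.001  0.002 -0.01 ] q [ 0.04 -0.06  1.81 -0.    1.39  0.31] t 5.2333 F [-0.3 -2.2  1.6] [-0.64  0.08  0.16]
row [ 0.176  0.331 -0.   ] [ 0.001  0.002 -0.01 ] q [ 0.04 -0.06  1.81 -0.    1.39  0.31] t 5.2333 F [-0.3 -2.2  1.6] [-0.64  0.08  0.16]
row [ 0.204  0.384 -0.   ] [ 0.001  0.002 -0.01 ] q [ 0.04 -0.06  1.81 -0.    1.39  0.31] t 5.2333 F [-0.3 -2.2  1.6] [-0.64  0.08  0.16]
row [ 0.223  0.42  -0.   ] [ 0.001  0.002 -0.01 ] q [ 0.04 -0.06  1.81 -0.    1.39  0.31] t 5.2333 F [-0.3 -2.2  1.6] [-0.64  0.08  0.16]
```

```bash
python3 -m handwheel '[[0.012,0.022,0,0,0,0],[0.024,0.044,0,0,0,0],[0.036,0.066,0,0,0,0],[0.047,0.088,0,0,0,0],[0.059,0.11,0,0,0,0],[0.07,0.132,0,0,0,0],[0.082,0.155,0,0,0,0],[0.094,0.177,0,0,0,0],[0.106,0.2,0,0,0,0],[0.117,0.221,0,0,0,0]]';python3 -m handwheel '[[0,0,0,0,0,0]]';python3 - <<'E'
from h import *
u=np.array([np.cos(np.radians(13)),np.sin(np.radians(13))])
print((robot.get_obs()['tool_pos'][:2]-[.4429,.0758])@u)
c=viewer.calibration('top');im=viewer.snapshot('top');cv2.imwrite('pics/t2.png',cv2.resize(im[140:315,260:400,::-1],None,fx=3.4,fy=3.4,interpolation=cv2.INTER_CUBIC))
for d in(.075,.087):go(.4429+d*u[0],.0758+d*u[1],.0634,1.315)
E
```

```text
time: 6.07
tool_pos: [0.4924, 0.0875, 0.0634]
ee_rot: [3.141, 0.0, 1.312]
wrist_force: [-1.5, -3.9, 2.9]
width: 0.0135
finger_force: 29.8
time: 6.15
tool_pos: [0.4933, 0.0877, 0.0634]
ee_rot: [3.139, -0.001, 1.312]
wrist_force: [2.2, -4.5, -0.1]
width: 0.0139
finger_force: 29.8
0.0518194902256488
row [0.053 0.103 0.   ] [ 0.005 -0.002 -0.006] q [0.06 0.05 1.7  0.   1.39 0.32] t 6.2 F [ 3.7 -4.2 -0.1] [-0.85 -0.42  0.06]
row [0.081 0.156 0.   ] [ 0.005 -0.002 -0.006] q [0.06 0.05 1.7  0.   1.39 0.32] t 6.2 F [ 3.7 -4.2 -0.1] [-0.85 -0.42  0.06]
```

View pics/t2.png

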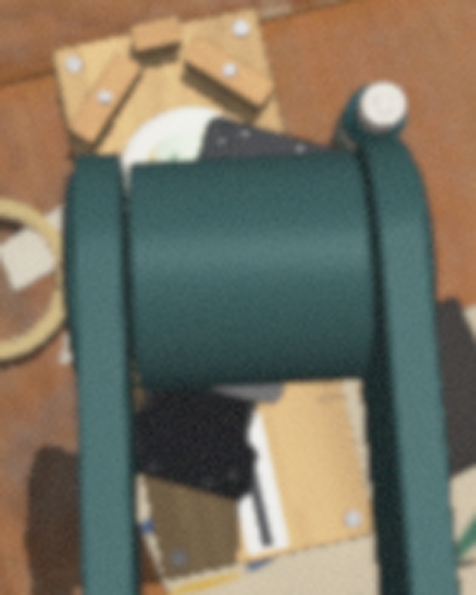

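The arm hides the jaw here; the pot (about (185,150)) and the bottle look unmoved. I carry on by force and measured travel.

```bash
python3 -m handwheel '[[0.008,0.015,0,0,0,0],[0.016,0.03,0,0,0,0],[0.024,0.045,0,0,0,0],[0.032,0.06,0,0,0,0],[0.039,0.074,0,0,0,0],[0.046,0.088,0,0,0,0],[0.053,0.103,0,0,0,0]]';python3 -m handwheel '[[0,0,0,0,0,0]]';python3 - <<'E'
from h import *
u=np.array([np.cos(np.radians(13)),np.sin(np.radians(13))])
o=robot.get_obs();print((o['tool_pos'][:2]-[.4429,.0758])@u, np.array(o['wrist_force'][:2])@u)
c=viewer.calibration('wrist');im=viewer.snapshot('wrist');cv2.imwrite('pics/w2.png',im[:,:,::-1])
go(.4429+.083*u[0],.0758+.083*u[1],.0634,1.315)
E
```

```text
time: 6.78
tool_pos: [0.5135, 0.0925, 0.0634]
ee_rot: [-3.14, 0.001, 1.312]
wrist_force: [-2.5, -3.8, 3.4]
width: 0.0137
finger_force: 29.8
time: 6.87
tool_pos: [0.5143, 0.0926, 0.0634]
ee_rot: [-3.141, 0.0, 1.312]
wrist_force: [-1.1, -4.7, 2.3]
width: 0.0136
finger_force: 29.8
0.07337058159661551 -2.1515856103239384
row [ 0.021  0.043 -0.   ] [ 0.    -0.    -0.005] q [0.07 0.1  1.64 0.   1.4  0.33] t 6.9167 F [-0.5 -4.5  1.6] [-0.84  0.15  0.1 ]
```

View pics/w2.png

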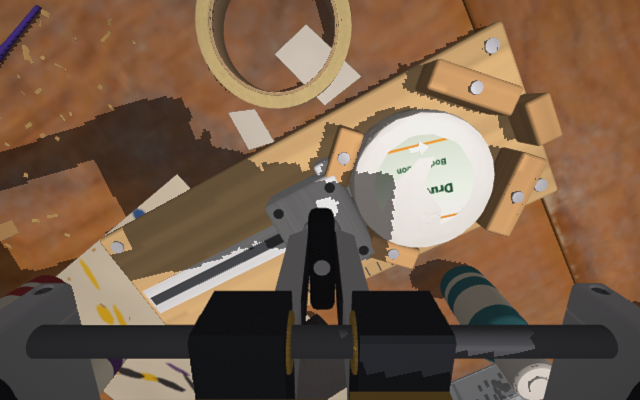

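The wrist view shows the jaw's vee touching the pot (centre about (423,178)), with a small gap left to the fixed vee. I approach slowly now.

```bash
python3 -m handwheel '[[0.0026,0.0052,0,0,0,0],[0.005,0.0104,0,0,0,0],[0.0078,0.0156,0,0,0,0],[0.0104,0.021,0,0,0,0],[0.013,0.026,0,0,0,0],[0.0156,0.031,0,0,0,0],[0.018,0.037,0,0,0,0],[0.018,0.037,0,0,0,0]]';python3 - <<'E'
from h import *
u=np.array([np.cos(np.radians(13)),np.sin(np.radians(13))])
o=robot.get_obs();print((o['tool_pos'][:2]-[.4429,.0758])@u, np.array(o['wrist_force'][:2])@u)
im=viewer.snapshot('wrist');cv2.imwrite('pics/w3.png',im[:,:,::-1])
go(.4429+.0843*u[0],.0758+.0843*u[1],.0634,1.315)
E
```

```text
time: 7.58
tool_pos: [0.5224, 0.0945, 0.0634]
ee_rot: [-3.142, -0.001, 1.312]
wrist_force: [-2.8, -2.9, 4.2]
width: 0.0139
finger_force: 29.8
0.08172121715041457 -3.4016522788762122
row [ 0.005  0.012 -0.   ] [ 0.    -0.001 -0.005] q [0.07 0.12 1.63 0.   1.4  0.33] t 7.6333 F [-1.5 -3.1  2.8] [-0.67  0.33  0.09]
```

View pics/w3.png

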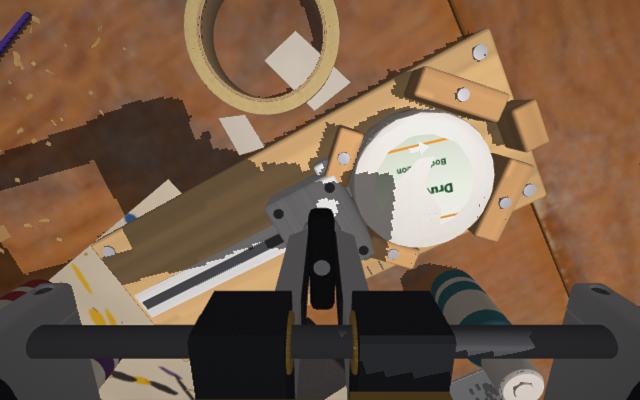

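The pot is nearly home, with a few mm left at the right-hand faces. I go on in 0.5 mm rows.

```bash
python3 -m handwheel '[[0.0011,0.0023,0,0,0,0],[0.0022,0.0046,0,0,0,0],[0.0033,0.0069,0,0,0,0],[0.0044,0.0092,0,0,0,0],[0.0044,0.0092,0,0,0,0]]'; python3 -m handwheel '[[0.0011,0.0023,0,0,0,0],[0.0022,0.0046,0,0,0,0],[0.0022,0.0046,0,0,0,0]]'
```

```text
time: 8.05
tool_pos: [0.5244, 0.095, 0.0633]
ee_rot: [-3.141, -0.001, 1.312]
wrist_force: [-2.3, -1.7, 4.9]
width: 0.0139
finger_force: 29.8
time: 8.3
tool_pos: [0.5254, 0.0951, 0.0634]
ee_rot: [-3.142, -0.001, 1.312]
wrist_force: [-1.6, -1.5, 4.2]
width: 0.0139
finger_force: 29.8
```

```bash
for i in 1; do python3 -m handwheel '[[0.0011,0.0023,0,0,0,0],[0.0022,0.0046,0,0,0,0],[0.0022,0.0046,0,0,0,0]]'; done; python3 -m handwheel '[[0.0011,0.0023,0,0,0,0],[0.0022,0.0046,0,0,0,0],[0.0022,0.0046,0,0,0,0]]'
```

```text
time: 8.55
tool_pos: [0.5264, 0.0954, 0.0633]
ee_rot: [-3.142, -0.001, 1.313]
wrist_force: [-2.3, -0.5, 5.0]
width: 0.0134
finger_force: 29.8
time: 8.8
tool_pos: [0.5269, 0.0955, 0.0634]
ee_rot: [-3.141, -0.0, 1.313]
wrist_force: [-3.6, -0.4, 6.3]
width: 0.0139
finger_force: 29.8
```

```bash
python3 -m handwheel '[[0.0011,0.0023,0,0,0,0],[0.0011,0.0023,0,0,0,0]]'; python3 -m handwheel '[[0.0011,0.0023,0,0,0,0],[0.0011,0.0023,0,0,0,0]]'
```

```text
time: 8.97
tool_pos: [0.527, 0.0955, 0.0633]
ee_rot: [-3.14, 0.0, 1.312]
wrist_force: [-5.1, -1.4, 5.8]
width: 0.0136
finger_force: 29.8
time: 9.13
tool_pos: [0.527, 0.0955, 0.0633]
ee_rot: [-3.139, 0.001, 1.313]
wrist_force: [-6.3, -1.0, 7.1]
width: 0.0137
finger_force: 29.8
```

The arm stops at the predicted home position and the force is rising gently, so the pot is home. Now I tighten.

```bash
python3 -m handwheel '[[0,0,0,0,0,0.2],[0,0,0,0,0,0.4],[0,0,0,0,0,0.6],[0,0,0,0,0,0.8],[0,0,0,0,0,1],[0,0,0,0,0,1]]';python3 -m handwheel '[[0,0,0,0,0,0.2],[0,0,0,0,0,0.4],[0,0,0,0,0,0.6],[0,0,0,0,0,0.8],[0,0,0,0,0,1],[0,0,0,0,0,1]]'; python3 -m handwheel '[[0,0,0,0,0,0.03],[0,0,0,0,0,0.06],[0,0,0,0,0,0.09],[0,0,0,0,0,0.09]]'; python3 -c "
from h import *
go(.527,.0955,.063,.227)"
```

```text
time: 9.63
tool_pos: [0.5271, 0.0955, 0.0634]
ee_rot: [-3.14, 0.002, 0.785]
wrist_force: [-6.5, -2.2, 6.5]
width: 0.0141
finger_force: 29.9
time: 10.13
tool_pos: [0.5272, 0.0953, 0.0634]
ee_rot: [-3.141, 0.002, 0.262]
wrist_force: [-5.8, -1.9, 6.9]
width: 0.0139
finger_force: 29.8
time: 10.47
tool_pos: [0.5272, 0.0953, 0.0634]
ee_rot: [-3.141, 0.002, 0.218]
wrist_force: [-6.2, -2.9, 6.9]
width: 0.0141
finger_force: 29.9
row [-0.001 -0.001  0.002] [-0.001  0.004 -0.017] q [ 0.07  0.13  1.61 -0.    1.4   1.43] t 10.4667 F [-6.2 -2.9  6.9] [-0.29  1.21  0.14]
```

```bash
python3 -m handwheel '[[0,0,0,0,0,0.04],[0,0,0,0,0,0.08],[0,0,0,0,0,0.08]]'; python3 -c "
from h import *
go(.527,.0955,.063,.227)"; python3 -m handwheel '[[0,0,0,0,0,0],[0,0,0,0,0,0],[0,0,0,0,0,0],[0,0,0,0,0,0]]' 0.2;  python3 -m handwheel '[[0,0,-0.1,0,0,0],[0,0,-0.25,0,0,0],[0,0,-0.45,0,0,0],[0,0,-0.65,0,0,0],[0,0,-0.8,0,0,0],[0,0,-0.8,0,0,0]]'
```

```text
time: 10.72
tool_pos: [0.5273, 0.0953, 0.0634]
ee_rot: [-3.142, 0.002, 0.177]
wrist_force: [-5.4, -2.5, 6.9]
width: 0.0143
finger_force: 30.4
row [-0.001 -0.001  0.002] [-0.     0.005 -0.096] q [ 0.07  0.13  1.61 -0.    1.4   1.47] t 10.7167 F [-5.4 -2.5  6.9] [-0.34  1.15  0.48]
time: 11.05
tool_pos: [0.5284, 0.0956, 0.0627]
ee_rot: [-3.141, -0.0, 0.176]
wrist_force: [-0.6, -0.4, 0.7]
width: 0.0362
finger_force: 0.0
time: 11.55
tool_pos: [0.532, 0.0957, 0.2318]
ee_rot: [3.14, -0.015, 0.176]
wrist_force: [0.2, -0.2, 1.0]
width: 0.0373
finger_force: 0.0
```

The torque rose to 0.48 N m, so the knob is at its stop, and I've released it and moved clear. Last check of the result.

```bash
python3 -m handwheel '[[-0.2,0,0,0,0,0],[-0.4,0,0,0,0,0],[-0.5,0,0,0,0,0],[-0.5,0,0,0,0,0]]'; python3 - <<'E'
from h import *
c=viewer.calibration('wrist');im=viewer.snapshot('wrist');cv2.imwrite('pics/w4.png',im[:,:,::-1])
u=np.array([np.cos(np.radians(13)),np.sin(np.radians(13))])
print('seat px z.047',proj(c,[.515+.085*u[0],.093+.085*u[1],.047]))
E
```

```text
time: 11.88
tool_pos: [0.4271, 0.0776, 0.2228]
ee_rot: [-3.141, 0.001, 0.176]
wrist_force: [-0.4, 0.1, 0.6]
width: 0.0373
finger_force: 0.0
seat px z.047 [317.85507754   6.961199  ]
```

View pics/w4.png

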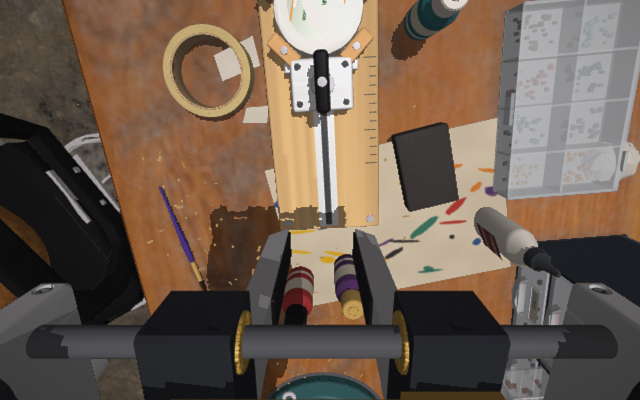

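The bar lies along the track with the cap at (322,82). The pot (about (318,10), predicted seat at (318,7)) touches both jaw blocks, the bystanders haven't moved, and the gripper is clear. Handing in.

```bash
python3 -c "
from bench import robot
print(robot.close_job())"
```

```text
the job is handed in; nothing more can be done
None
```

The pot is clamped home between both vees with the knob turned back to its stop, the gripper is clear and the other things are unmoved; the job was handed in at about 12 s, and no verdict was returned.

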